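# Unring a dessert and hand the dish across

## Task

The dessert is ready to be handed across the counter: lift the steel ring straight up from around the chocolate ball in the white eared dish and put it away, standing fully down in its own recess of the wooden ring rack. Then take the dish by one ear, lift it straight up off the dark serving board and, without touching the ball, give the dish a quarter turn in the air, level and with the ball staying in its middle, so that the ears lie across the board and the free ear points away from the robot. Finish holding it so, still and level, some 12 cm above the middle of the board for the other person to take: do not put it down, and leave the other rings, the jug and the shaker alone.

Things in the scene. Friction and masses are not known exactly. Their poses are not given: they have to be found in the camera images.
- ring_medium_center (a point): the dessert ring in use: plain steel tube ring, upright, 60 mm outside diameter, 60 mm tall, wall 2.5 mm, open at both ends, about 66 g; at the start it stands in the middle of the dish around the ball, its lower edge 8 mm above the dish's underside. This point is its centre, half-way up (30 mm above its lower edge); z is its axis
- ring_rack: fixed wooden ring rack, a flat block 320 mm (its x) by 130 mm (its y) by 25 mm high, with three round recesses in a row along its x, each 10 mm deep and dark-lined and sized for one ring, and a paper card with the ring's outline in front of each; origin under its centre on the counter
- slot_medium (a point): the ring's own recess, the middle one, 65 mm across and 10 mm deep, empty at the start; this point is the centre of its mouth, level with the rack's top 25 mm above the counter (the recess floor is 10 mm lower); z up, x along the row
- slot_large (a point): the recess for the large ring, 79 mm across, empty, at one end of the rack; centre of its mouth, 110 mm from slot_medium
- slot_small (a point): the recess for the small ring, at the other end of the rack, taken by it; centre of its mouth, 100 mm from slot_medium
- dish_center (a point): the dish: white porcelain, round, 140 mm across, 30 mm high, about 280 g, with two flat ears opposite one another, 36 mm wide, 12 mm thick, 28 mm out from the rim. This point is the middle of its inner floor, 6 mm above its underside; z up out of the dish, x along the line of the ears towards ear_a. At the start it stands on the board, its ears along the board's y (within 6 degrees)
- ear_a (a point): the ear on the dish's +x side: centre of the part of it that can be gripped, 86 mm from the dish's axis and 24 mm above the dish's underside; grip it across its 36 mm width
- ear_b (a point): the like ear on the dish's -x side, 86 mm from the dish's axis; either ear may be taken
- dish: the dish as a whole; origin at the centre of its underside, axes as at dish_center. Its floor is dished: nearly flat within 14 mm of the middle (rising 0.7 mm), rising 2.5 mm more out to 42 mm, then steeply to the rim; the ball rolls aside when the dish is tilted by more than about 4 degrees or jerked
- ball_center (a point): the centre of the chocolate ball, 44 mm across, about 50 g, smooth and rolling freely; at the start it lies in the middle of the dish inside the ring
- ball: the chocolate ball as a whole; its axes turn as it rolls
- ring_medium: the dessert ring in use as a whole; origin at the centre of its lower edge, z up
- board_center (a point): centre of the top of the dark wooden serving board, fixed, 240 mm (x) by 340 mm (y), 16 mm high; its x points across the board away from the robot, give or take 15 degrees, z up
- ring_small: bystander: the small steel ring, 46 mm across, 60 mm tall, in its recess; origin at its lower edge
- ring_large: bystander: the large steel ring, 74 mm across, 60 mm tall, standing on the counter beyond the board; origin at its lower edge
- jug: bystander: small white jug, 70 mm across and 75 mm high, on the counter to the right of the board; origin under it
- shaker: bystander: steel sugar shaker, 70 mm across and 114 mm high, on the counter to the right of the board; origin under it

How it is judged:
On the way, in this order (a step that is already met when the one before it is completed fails the run):
1. the ring stands fully down in its own recess, let go, with the ball still in the middle of the dish (horizontal distance between ring_medium_center and slot_medium below 0.006 m and height (world z) of ring_medium_center below 0.049 m and angle between ring_medium_center's own z axis and vertical below 0.08 rad and contact force between the fingers and ring_medium below 0.1 N and horizontal distance between ball_center and dish_center below 0.015 m), for 0.2 s.
2. the dish is lifted clear of the board by an ear, before it is turned (height (world z) of dish_center above 0.042 m and contact force between the fingers and dish above 2 N and angle between the x axis of dish_center and the y axis of board_center, either way round below 0.5 rad and angle between dish_center's own z axis and vertical below 0.12 rad), for 0.1 s.
At the end, for the whole second after the job is handed in: Ring in its own recess (6 mm, fully down, upright). Dish held by one ear on the robot's side, floor 70-210 mm above the board, within 50 mm of the board's middle, ears along the board's x within 10 deg, tilt under 5 deg, still; ball at rest within 15 mm of the dish's middle (height (world z) of dish_center between 0.085 and 0.225 m and horizontal distance between dish_center and board_center below 0.05 m and angle between the x axis of dish_center and the x axis of board_center, either way round below 0.175 rad and x of the grasp point in the frame of board_center below -0.02 m and angle between dish_center's own z axis and vertical below 0.09 rad and linear speed of dish below 0.03 m/s and contact force between the fingers and dish above 2 N and horizontal distance between ball_center and dish_center below 0.015 m and linear speed of ball below 0.04 m/s and horizontal distance between ring_medium_center and slot_medium below 0.006 m and height (world z) of ring_medium_center below 0.049 m and angle between ring_medium_center's own z axis and vertical below 0.08 rad); the arm keeps its last pose, push and grip.
It fails at once if the ball rolls more than 25 mm from the middle of the dish (horizontal distance between ball_center and dish_center above 0.025 m).
It fails at once if the gripper touches the ball (contact force between the fingers and ball above 0.3 N).
It fails at once if the dish is tilted by more than 12 degrees (angle between dish_center's own z axis and vertical above 0.21 rad).
It fails at once if another ring, the jug or the shaker is moved by more than 15 mm (distance of any of ring_small, ring_large, jug, shaker from where it was at the start of the episode above 0.015 m).
It also fails if it takes over 61 s, if anything falls off the work surface, if the arm or the gripper's body presses on something with over 40 N, if the wrist force passes 120 N, or if a joint passes its speed limit or range.

## Robot

A 6-joint arm with a two-finger parallel gripper is mounted at the origin on the work surface. World frame = base frame: x ahead of the robot, y to its left, z up, the work surface at z = 0. Lengths are in m, angles in rad, forces in N, time in s.
With the tool pointing down it reaches from about 0.25 to 0.8 m from the base axis. Payload 3.9 kg.
Tool frame: the origin (TCP) lies midway between the tips of the shut fingers; the grasp point (between the pads) lies 19 mm behind it; z points along the fingers, x is the direction in which the jaws open and shut, and the axes are right-handed (so a half turn about z gives the same grasp; the last joint's range is limited). The gripper opens to 85 mm and grips with 20 to 120 N. Pads are 22 mm wide; open, the fingers measure 114 mm over their backs; the gripper's body (76 mm by 85 mm) begins 54 mm behind the grasp point. The pads swing forward as they close: fully open they stand 13 mm farther back than shut.
Start: joints at [1.276, 0.26, -0.138, 1.173, 0, 1.571], TCP at [0.153, 0.502, 0.231] pointing down, gripper open.
Joint ranges: [-2.78, 2.78], [-0.83, 1.72], [-1.28, 1.37], [-1.9, 2.12], [-1.57, 1.48], [-3.14, 3.14]. Speed limits (rad/s): [2.57, 2.57, 3.14, 3.14, 3.14, 3.14].

## Interface

Orientations are given as a rotation vector (axis times angle).
In Python, from rig import r gives the robot as it stands.
- The arm moves only by the shell command python3 -m crank 'ROWS' [OPENING] [FORCE]. ROWS is text: rows parted by semicolons, each of 4 numbers parted by spaces: the shift along the world's x, y, z in m, then the turn about the world's z in degrees. A call has exactly 5 rows; each row is the pose to reach, as a shift and turn from the pose commanded when the call began; what a row does not reach only later rows make up. A row lasts 1/10 s, in which the tool goes at most 50 mm and 8.59 degrees, less where a joint would pass 70% of its speed; a pose out of reach is approached as far as the arm can. A call with a gripper value outside its range is refused whole. OPENING is the opening, from 0 (shut) to 1 (fully open), set as the call begins (- or left out, the last holds). The fingers move at their own pace and stop on an object; FORCE is the grip in N (left out, the last holds). Time passes only in rows, so rows that repeat a pose let the fingers close, or fill a call up. It gives the time, the measured TCP pose, the force and the opening at its end, in the units of the state.
- r.read_state(): the state, without advancing time (a new reading comes with each control period).
- r.get_image(name): name is "scene" or "side" or "wrist"; returns the picture (384x512x3 uint8, red, green, blue); there is no depth.
- r.get_calibration(name): a dict with "fx", "fy", "cx", "cy" (pixels), "xyz" and "attitude" of the camera in the world. Camera axes: x right, y up, looking along -z (the intrinsics and any distortion apply to the point x, -y, -z); pixel columns grow to the right and rows downward; lengths in m; the calibration is good to about 2 mm. A picture is of the moment at which its call begins: read the wrist's pose just before it. get_calibration takes no time and is no camera call; for the wrist camera it gives the pose at the moment of the call.
- r.sign_off(): hands the job in, once; it reports no verdict.
The state is a dict: "time": time; "joint_pos": joint angles; "joint_vel": joint speeds; "joint_efforts": joint torques, N m; "tcp_pos": TCP position; "orientation": TCP orientation; "wrist_force": force on the tool from outside, world axes, zero at the start; "wrist_torque": the same for the moment, N m; "width": finger opening in m.
Only numpy, scipy, OpenCV 4.12 (cv2) and the standard library are available. Lean on these libraries where they do the work, as an engineer would, in place of code of your own. Each camera call takes 0.05 s, during which the arm holds its last target.

## Working session

There is one attempt and no reset: what is moved stays moved. The work goes in short steps, Python scripts to look and compute and a shell command to move; the robot and the scene stay as the last step left them, time stands still between calls to the robot, and variables do not carry over. Pictures are saved under pics/ and viewed, and the job is handed in when it is done.

```bash
ls; mkdir -p pics; python3 - <<'E'
from rig import r
import cv2
s=r.read_state();print(s)
for n in("scene","side","wrist"):
    c=r.get_calibration(n);print(n,c)
    cv2.imwrite(f"pics/{n}0.png",r.get_image(n)[:,:,::-1])
E
```

```text
pics
{'time': 0.0, 'joint_pos': array([ 1.27599151e+00,  2.60657157e-01, -1.39386814e-01,  1.17268000e+00,
       -4.76338782e-05,  1.57080945e+00]), 'joint_vel': array([ 0.00089709,  0.00029835,  0.00184151, -0.00021675,  0.00061808,
        0.00040567]), 'joint_efforts': array([-7.27993447e-04, -4.05681324e+01,  2.53922528e+01,  1.87473855e-02,
       -2.71899826e-04,  6.00145512e-06]), 'tcp_pos': array([0.15235702, 0.50169456, 0.23047226]), 'orientation': array([ 2.52267185e+00,  1.87036702e+00, -2.38683583e-03]), 'wrist_force': array([-0.35536739,  0.17852526,  1.0115342 ]), 'wrist_torque': array([-0.0539284 , -0.0139586 ,  0.01032576]), 'width': 0.08538644032537576}
scene {'fx': 427.7845266750629, 'fy': 427.7845266750629, 'cx': 249.31849470923785, 'cy': 190.2456534721276, 'xyz': array([ 1.29432367, -0.04472881,  1.04892983]), 'attitude': array([0.45934127, 0.5059793 , 1.55470392])}
side {'fx': 347.6062524608202, 'fy': 347.6062524608202, 'cx': 254.40411082282876, 'cy': 194.1127469390493, 'xyz': array([ 0.07806594, -0.67360867,  0.68373773]), 'attitude': array([ 0.84624238, -0.33012449, -0.6559416 ])}
wrist {'fx': 324.21883475724434, 'fy': 324.21883475724434, 'cx': 251.69052985084056, 'cy': 190.93295490290518, 'xyz': array([0.07303457, 0.52750256, 0.37565284]), 'attitude': array([-0.28572593, -0.20899   ,  1.26382008])}
```

View pics/scene0.png

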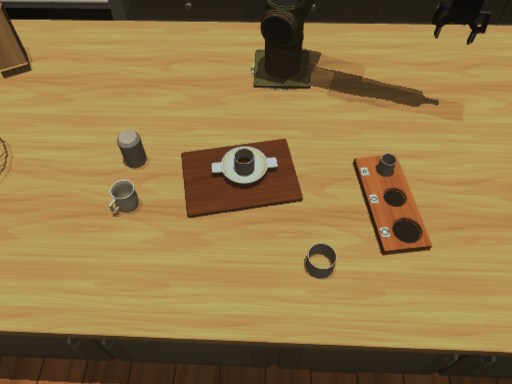

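View pics/side0.png

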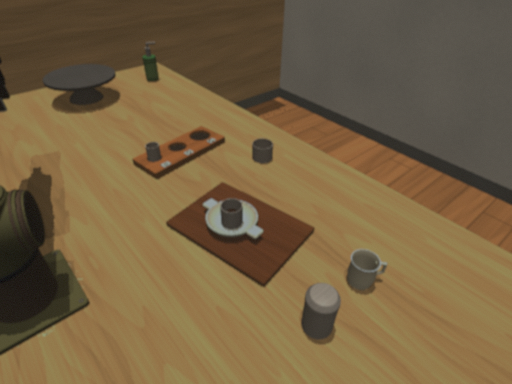

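View pics/wrist0.png

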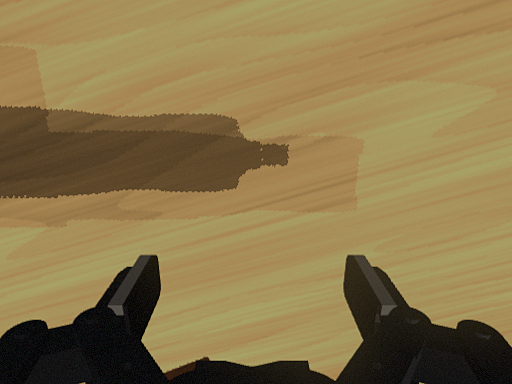

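The scene view shows the board (about 240,177) with dish and ring at (244,165). The rack is at (392,203), its middle recess at (395,197) and the small ring at the robot-side end. I'll zoom in for measuring.

```bash
cat > geo.py <<'E'
import numpy as np, cv2
from scipy.spatial.transform import Rotation as R
def ray(c,u,v):
    d=np.array([(u-c['cx'])/c['fx'],-(v-c['cy'])/c['fy'],-1.0])
    return R.from_rotvec(c['attitude']).apply(d)
def plane(c,u,v,z):
    d=ray(c,u,v);o=np.array(c['xyz']);return o+d*(z-o[2])/d[2]
def proj(c,P):
    p=R.from_rotvec(c['attitude']).inv().apply(np.atleast_2d(P)-c['xyz'])
    return np.c_[c['cx']+c['fx']*p[:,0]/-p[:,2], c['cy']-c['fy']*p[:,1]/-p[:,2]]
E
python3 - <<'E'
import cv2
a=cv2.imread('pics/scene0.png')
cv2.imwrite('pics/sb.png',cv2.resize(a[130:225,170:310],None,fx=5.6,fy=5.6,interpolation=cv2.INTER_CUBIC))
cv2.imwrite('pics/sr.png',cv2.resize(a[140:260,340:440],None,fx=5,fy=5,interpolation=cv2.INTER_CUBIC))
b=cv2.imread('pics/side0.png')
cv2.imwrite('pics/bb.png',cv2.resize(b[120:280,130:320],None,fx=4,fy=3.75,interpolation=cv2.INTER_CUBIC))
E
```

```text
(no output)
```

View pics/sb.png

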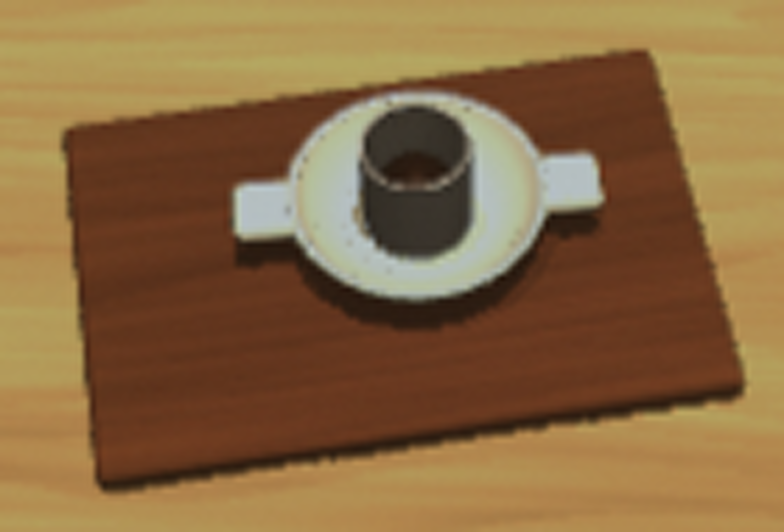

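View pics/sr.png

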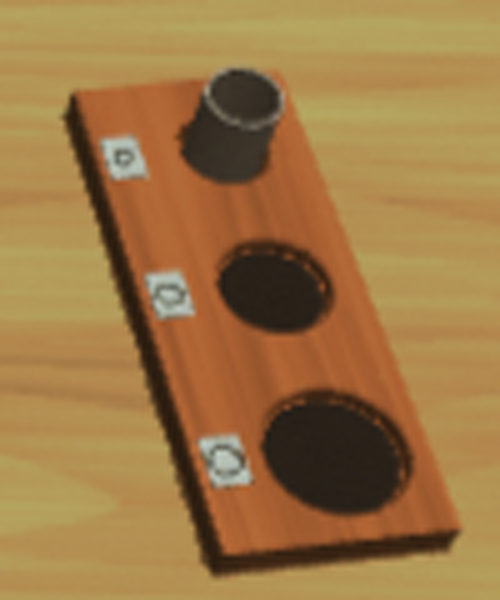

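View pics/bb.png

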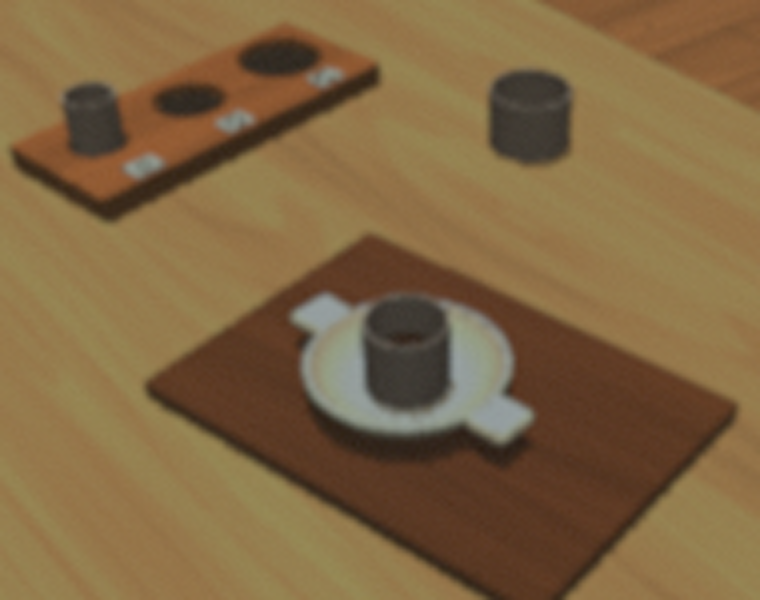

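```bash
python3 - <<'E'
from rig import r
from geo import *
c=r.get_calibration('scene');d=r.get_calibration('side')
S=lambda p:((p[0]+.5)/5.6-.5+170,(p[1]+.5)/5.6-.5+130)
K=lambda p:((p[0]+.5)/5-.5+340,(p[1]+.5)/5-.5+140)
B=lambda p:((p[0]+.5)/4-.5+130,(p[1]+.5)/3.75-.5+120)
np.set_printoptions(precision=4,suppress=True)
def go(n,c,f,pts,z):
    P=np.array([plane(c,*f(p),z) for p in pts]);print(n,P[:,:2].tolist() if 0 else P[:,:2].round(4).tolist(),'mean',P.mean(0)[:2]);return P
b=go('board',c,S,[(68,130),(648,52),(740,385),(100,480)],.016)
print([np.linalg.norm(b[i]-b[i-1]) for i in range(4)])
go('ringtop',c,S,[(417,147)],.084)
P=go('ears',c,S,[(235,212),(600,180)],.046); e=P[1]-P[0];print(np.linalg.norm(e),np.degrees(np.arctan2(e[1],e[0])))
for i,j in((0,1),(3,2),(0,3),(1,2)):
    e=b[j]-b[i];print('bdir',np.degrees(np.arctan2(e[1],e[0])))
k=go('rack',c,K,[(75,95),(283,70),(460,530),(218,555)],.025)
print([np.linalg.norm(k[i]-k[i-1]) for i in range(4)])
go('slots',c,K,[(275,287),(337,452)],.025)
go('small',c,K,[(243,99)],.075)
print('side');go('ringtop',d,B,[(406,322)],.084)
go('board',d,B,[(148,388),(370,236),(736,410)],.016)
go('slots',d,B,[(190,100),(279,57)],.025)
P=go('ears',d,B,[(306,303),(521,432)],.046)
E
```

```text
board [[0.4309, -0.314], [0.3623, 0.0126], [0.592, 0.0595], [0.6612, -0.2662]] mean [ 0.5116 -0.1271]
[np.float64(0.23525660614127314), np.float64(0.3337828121764791), np.float64(0.23442237417995668), np.float64(0.33295949191900454)]
ringtop [[0.4936, -0.1118]] mean [ 0.4936 -0.1118]
ears [[0.5099, -0.2092], [0.4819, -0.0151]] mean [ 0.4959 -0.1121]
0.1960956285485949 98.2082351684749
bdir 101.8539558405374
bdir 101.99808212411757
bdir 11.724598094416525
bdir 11.522648711184129
rack [[0.4451, 0.2243], [0.4211, 0.3542], [0.7386, 0.3995], [0.7582, 0.2694]] mean [0.5907 0.3118]
[np.float64(0.316305074998184), np.float64(0.13209847067796912), np.float64(0.32076128942314935), np.float64(0.1315203362838744)]
slots [[0.5845, 0.325], [0.6929, 0.3424]] mean [0.6387 0.3337]
small [[0.4865, 0.3083]] mean [0.4865 0.3083]
side
ringtop [[0.4909, -0.115]] mean [ 0.4909 -0.115 ]
board [[0.3559, 0.0031], [0.584, 0.0547], [0.6506, -0.2727]] mean [ 0.5301 -0.0716]
slots [[0.5818, 0.3223], [0.6903, 0.3414]] mean [0.6361 0.3319]
ears [[0.4759, -0.0168], [0.5033, -0.2167]] mean [ 0.4896 -0.1168]
```

```bash
python3 - <<'E'
from rig import r
from geo import *
s=r.read_state();M=R.from_rotvec(s['orientation']).as_matrix();print(M.round(3),np.degrees(np.arctan2(M[1,0],M[0,0])))
E
```

```text
[[ 0.29   0.957 -0.   ]
 [ 0.957 -0.29  -0.001]
 [-0.001 -0.    -1.   ]] 73.11331839462886
```

```bash
python3 -m crank '0.02 -0.03 0 -4; 0.045 -0.072 0 -10; 0.07 -0.115 0 -17; 0.095 -0.16 0 -23; 0.12 -0.205 0 -30' 1 30; python3 -m crank '0.025 -0.045 0 -6; 0.05 -0.09 0 -12; 0.075 -0.135 0 -18; 0.1 -0.18 0 -24; 0.12 -0.22 0 -28';python3 -m crank '0.025 -0.045 0 -3; 0.045 -0.085 0 -5; 0.06 -0.12 0 -7; 0.07 -0.14 0 -7; 0.07 -0.14 0 -7'; python3 - <<'E'
from rig import r
from geo import *
s=r.read_state();c=r.get_calibration('wrist');print(s['tcp_pos'],s['time'],R.from_rotvec(s['orientation']).as_matrix().round(4),c)
cv2.imwrite("pics/w1.png",r.get_image('wrist')[:,:,::-1])
E
```

```text
time: 0.65
tcp_pos: [0.2715, 0.2981, 0.2311]
orientation: [2.924, 1.149, 0.0]
wrist_force: [1.3, 0.8, 1.0]
width: 0.0852
time: 1.15
tcp_pos: [0.3914, 0.0786, 0.2314]
orientation: [-3.115, -0.408, -0.001]
wrist_force: [0.5, 0.3, 0.4]
width: 0.0856
time: 1.65
tcp_pos: [0.462, -0.0619, 0.2309]
orientation: [3.134, 0.216, 0.0]
wrist_force: [-0.4, 0.2, 0.4]
width: 0.0855
[ 0.46195509 -0.06193916  0.23086348] 1.65 [[ 9.906e-01  1.369e-01  2.000e-04]
 [ 1.369e-01 -9.906e-01 -6.000e-04]
 [ 1.000e-04  6.000e-04 -1.000e+00]] {'fx': 324.21883475724434, 'fy': 324.21883475724434, 'cx': 251.69052985084056, 'cy': 190.93295490290518, 'xyz': array([0.45106741, 0.02215381, 0.3759305 ]), 'attitude': array([-0.33078156, -0.02313479,  0.13578543])}
```

View pics/w1.png

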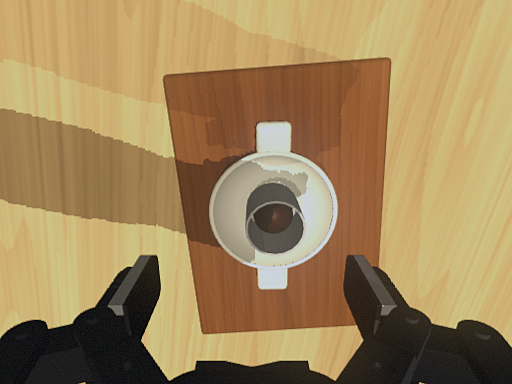

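The wrist view shows the dish centred at about (273,211), the ring's mouth at about (275,228), and the ears at (273,138) and (272,278).

```bash
python3 - <<'E'
import cv2
a=cv2.imread('pics/w1.png')
cv2.imwrite('pics/w1c.png',cv2.resize(a[110:300,200:350],None,fx=4,fy=3.15,interpolation=cv2.INTER_CUBIC))
E
```

```text
(no output)
```

View pics/w1c.png

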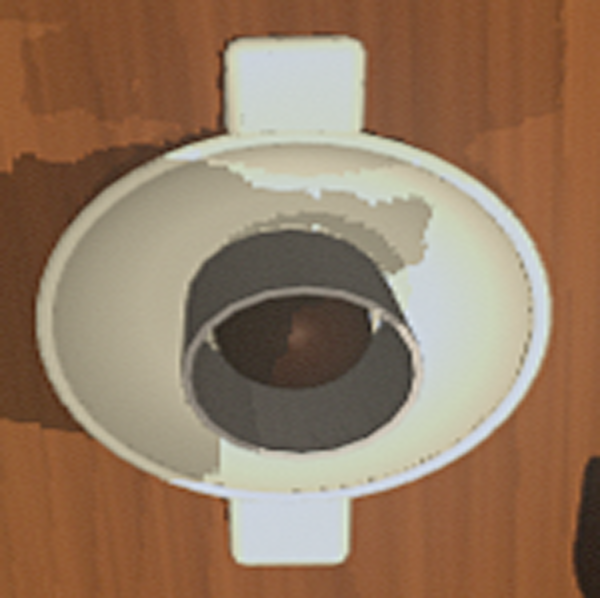

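```bash
python3 - <<'E'
from rig import r
from geo import *
c=r.get_calibration('wrist')
W=lambda p:((p[0]+.5)/4-.5+200,(p[1]+.5)/3.15-.5+110)
# perspective aware: use opposite rim points midpoints on plane
def m(pts,z): return np.array([plane(c,*W(p),z)[:2] for p in pts])
a=m([(182,372),(422,372)],.084);b=m([(302,286),(302,455)],.084)
print('ring',a.mean(0),b.mean(0),np.linalg.norm(a[0]-a[1]),np.linalg.norm(b[0]-b[1]))
a=m([(37,314),(552,314)],.046);b=m([(294,130),(294,498)],.046)
print('dish',a.mean(0),b.mean(0),np.linalg.norm(a[0]-a[1]),np.linalg.norm(b[0]-b[1]))
e=m([(295,37),(290,565)],.046);d=e[1]-e[0];print('ears',e,e.mean(0),np.linalg.norm(d),np.degrees(np.arctan2(d[1],d[0])))
f=lambda p:p
B=np.array([plane(c,*p,.016)[:2] for p in [(165,76),(390,58),(203,333)]]);print(B, (B[1]+B[2])/2, B[1]-B[0],B[2]-B[0])
E
```

```text
ring [ 0.49200712 -0.11061088] [ 0.49206424 -0.11094912] 0.05942717193419103 0.05845365469839497
dish [ 0.49183857 -0.10641164] [ 0.49240777 -0.11074143] 0.1412577719076251 0.1387649500712087
ears [[ 0.47681413 -0.01257889]
 [ 0.50695919 -0.20840552]] [ 0.49188666 -0.11049221] 0.198133266614 -81.24872556188379
[[ 0.35942938  0.01467131]
 [ 0.58782866  0.06416385]
 [ 0.42893178 -0.31346206]] [ 0.50838022 -0.1246491 ] [0.22839928 0.04949255] [ 0.0695024  -0.32813337]
```

```bash
python3 -m crank '0.008 -0.012 0 0; 0.018 -0.03 -0.01 0; 0.027 -0.044 -0.03 0; 0.03 -0.049 -0.06 0; 0.03 -0.049 -0.09 0'; python3 -m crank '0 0 -0.025 0; 0 0 -0.045 0; 0 0 -0.055 0; 0 0 -0.06 0; 0 0 -0.06 0'; python3 - <<'E'
from rig import r
from geo import *
s=r.read_state();c=r.get_calibration('wrist');print(s['tcp_pos'],s['time'])
cv2.imwrite("pics/w2.png",r.get_image('wrist')[:,:,::-1])
a=r.get_image('scene')[:,:,::-1];cv2.imwrite('pics/s2.png',cv2.resize(a[90:210,180:310],None,fx=5,fy=5,interpolation=cv2.INTER_CUBIC))
E
```

```text
time: 2.2
tcp_pos: [0.4921, -0.1088, 0.1408]
orientation: [3.133, 0.224, 0.003]
wrist_force: [-0.5, -0.4, -0.0]
width: 0.0853
time: 2.7
tcp_pos: [0.4909, -0.1082, 0.0813]
orientation: [-3.134, -0.223, 0.0]
wrist_force: [-0.1, 0.1, -0.7]
width: 0.0857
[ 0.49087812 -0.10821475  0.08127569] 2.7
```

View pics/w2.png

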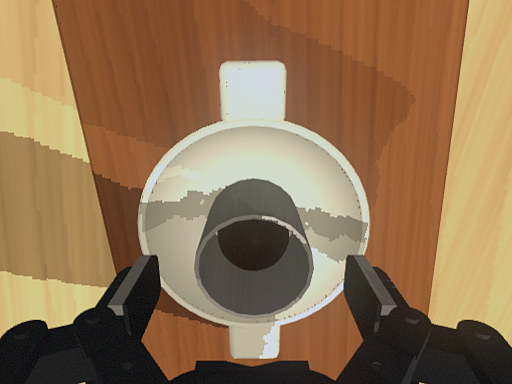

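View pics/s2.png

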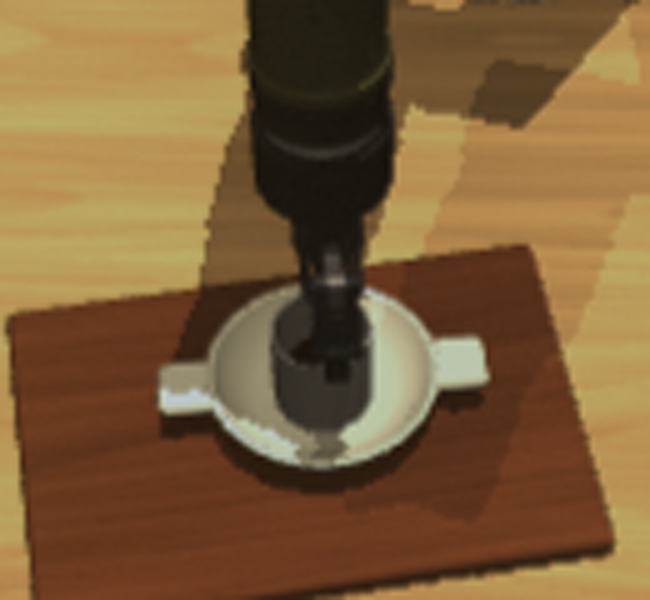

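```bash
python3 - <<'E'
from rig import r
from geo import *
c=r.get_calibration('wrist')
for q in [((195,265),(314,265)),((254,215),(254,320))]:
    a=np.array([plane(c,*p,.084)[:2] for p in q]);print(a.mean(0),np.linalg.norm(a[0]-a[1]))
e=np.array([plane(c,*p,.046)[:2] for p in [(252.5,62),(254,359)]]);d=e[1]-e[0];print('ears',e,e.mean(0),np.linalg.norm(d),np.degrees(np.arctan2(d[1],d[0])))
for i in range(2): print(r.read_state()['tcp_pos'])
E
```

```text
[ 0.49446859 -0.11239159] 0.06035659727202821
[ 0.49468368 -0.11572418] 0.06170099441761108
ears [[ 0.47974851 -0.01593123]
 [ 0.50906627 -0.21257534]] [ 0.49440739 -0.11425328] 0.19881759421577688 -81.52020765042633
[ 0.49168514 -0.10851684  0.0822215 ]
[ 0.49168514 -0.10851684  0.0822215 ]
```

```bash
python3 -m crank '0.001 -0.002 -0.007 0; 0.002 -0.004 -0.017 0; 0.002 -0.004 -0.026 0; 0.002 -0.004 -0.031 0; 0.002 -0.004 -0.031 0';  python3 -m crank '0 0 0 0; 0 0 0 0; 0 0 0 0; 0 0 0 0; 0 0 0 0' 0.6 30; python3 - <<'E'
from rig import r
from geo import *
cv2.imwrite("pics/w3.png",r.get_image('wrist')[:,:,::-1])
E
```

```text
time: 3.3
tcp_pos: [0.4917, -0.1123, 0.0491]
orientation: [-3.133, -0.222, 0.004]
wrist_force: [-0.1, -0.6, 1.0]
width: 0.0855
time: 3.8
tcp_pos: [0.4932, -0.1126, 0.0508]
orientation: [3.133, 0.222, 0.001]
wrist_force: [0.2, 0.3, 3.9]
width: 0.0599
```

View pics/w3.png

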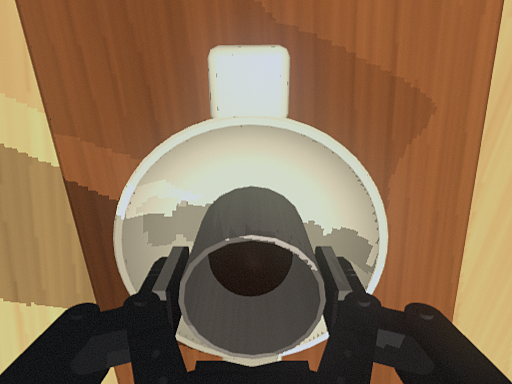

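```bash
python3 -m crank '0 0 0 0; 0 0 0 0; 0 0 0 0; 0 0 0.002 0; 0 0 0.006 0' 0.4 35; python3 -m crank '0 0 0.01 0; 0 0 0.02 0; 0 0 0.032 0; 0 0 0.044 0; 0 0 0.058 0';  python3 -m crank '0 0 0.015 0; 0 0 0.032 0; 0 0 0.048 0; 0 0 0.058 0; 0 0 0.062 0'; python3 - <<'E'
from rig import r
from geo import *
cv2.imwrite("pics/w4.png",r.get_image('wrist')[:,:,::-1])
a=r.get_image('side')[:,:,::-1];cv2.imwrite('pics/b4.png',cv2.resize(a[120:280,130:320],None,fx=4,fy=3.75,interpolation=cv2.INTER_CUBIC))
E
```

```text
time: 4.35
tcp_pos: [0.4922, -0.1124, 0.0559]
orientation: [-3.133, -0.222, 0.002]
wrist_force: [-0.0, -0.0, -0.3]
width: 0.0595
time: 4.85
tcp_pos: [0.4928, -0.1125, 0.1154]
orientation: [3.134, 0.222, 0.0]
wrist_force: [1.0, -0.2, -1.3]
width: 0.0604
time: 5.35
tcp_pos: [0.4936, -0.1127, 0.1779]
orientation: [3.133, 0.222, 0.004]
wrist_force: [1.0, 0.3, -1.0]
width: 0.0599
```

View pics/w4.png

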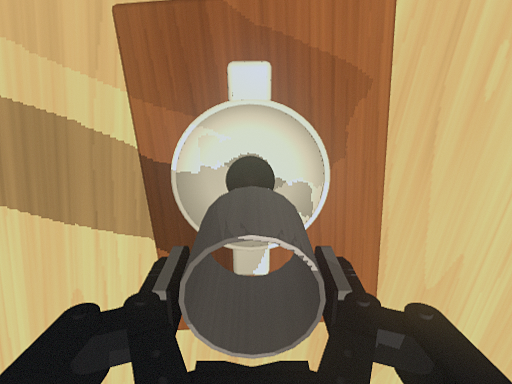

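View pics/b4.png

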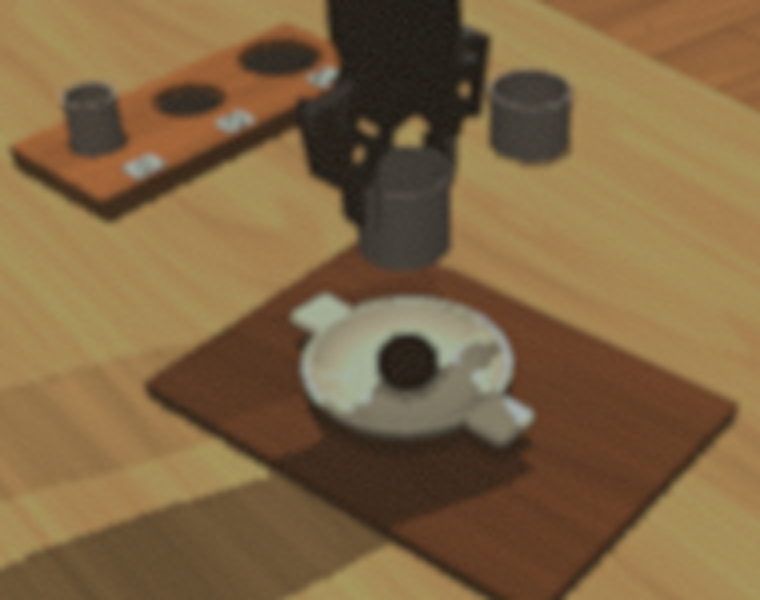

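```bash
python3 -m crank '0.004 0.02 0 0; 0.013 0.06 0 0; 0.023 0.105 0 0; 0.033 0.15 0 0; 0.043 0.195 0 0'; python3 -m crank '0.01 0.045 0 0; 0.02 0.09 0 0; 0.03 0.135 0 0; 0.04 0.17 0 0; 0.047 0.19 0 0';python3 -m crank '0 0.005 -0.01 0; 0 0.008 -0.02 0; 0 0.008 -0.03 0; 0 0.008 -0.03 0; 0 0.008 -0.03 0'; python3 - <<'E'
from rig import r
from geo import *
np.set_printoptions(precision=4,suppress=True)
s=r.read_state();c=r.get_calibration('wrist');print(s['tcp_pos'],c['xyz'],s['width'])
np.save('c5.npy',c,allow_pickle=True)
a=r.get_image('wrist')[:,:,::-1];cv2.imwrite("pics/w5.png",a)
cv2.imwrite('pics/w5c.png',cv2.resize(a[80:380,150:350],None,fx=3,fy=2,interpolation=cv2.INTER_CUBIC))
E
```

```text
time: 5.95
tcp_pos: [0.5353, 0.084, 0.1753]
orientation: [3.134, 0.221, -0.003]
wrist_force: [0.5, -0.0, -1.1]
width: 0.06
time: 6.45
tcp_pos: [0.5826, 0.2756, 0.1747]
orientation: [-3.133, -0.226, 0.002]
wrist_force: [0.1, -0.4, -1.3]
width: 0.0595
time: 6.95
tcp_pos: [0.5822, 0.2791, 0.1458]
orientation: [3.133, 0.22, -0.002]
wrist_force: [-0.0, -0.6, -0.1]
width: 0.0596
[0.5822 0.2791 0.1458] [0.5713 0.3632 0.2908] 0.05959516510055963
```

View pics/w5.png

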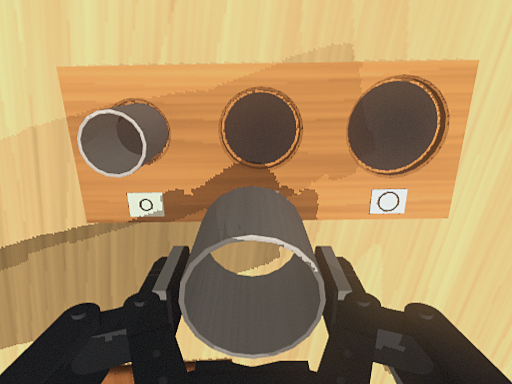

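```bash
python3 - <<'E'
import cv2
a=cv2.imread('pics/w5.png')
cv2.imwrite('pics/w5a.png',cv2.resize(a[75:180,205:320],None,fx=5,fy=5,interpolation=cv2.INTER_CUBIC))
cv2.imwrite('pics/w5b.png',cv2.resize(a[180:370,165:340],None,fx=3,fy=3,interpolation=cv2.INTER_CUBIC))
E
```

```text
(no output)
```

View pics/w5a.png

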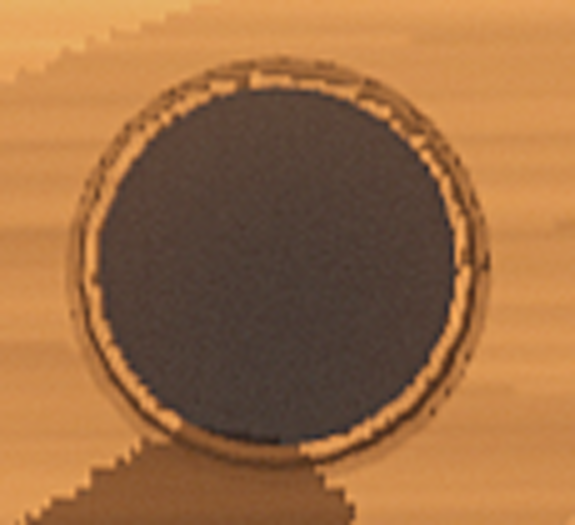

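View pics/w5b.png

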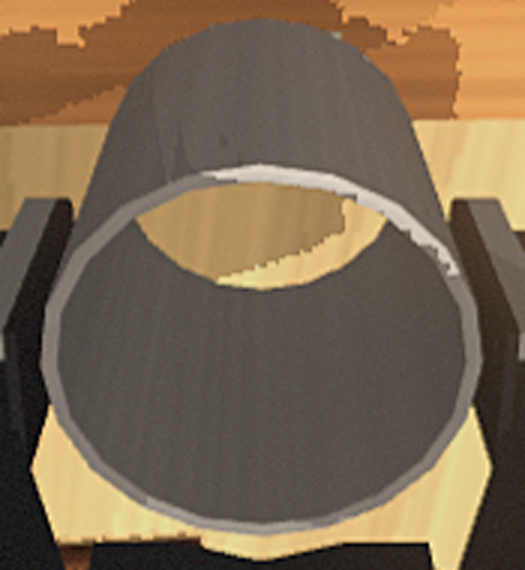

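```bash
python3 - <<'E'
from geo import *
from scipy.optimize import least_squares
c=np.load('c5.npy',allow_pickle=True).item()
def extent(x,y,z,rad):
    t=np.linspace(0,2*np.pi,721);p=proj(c,np.c_[x+rad*np.cos(t),y+rad*np.sin(t),np.full(721,z)])
    return np.r_[p[:,0].min(),p[:,0].max(),p[:,1].min(),p[:,1].max()]
f=lambda v,s,o:(v+.5)/s-.5+o
ring=np.array([f(42,3,165),f(482,3,165),f(165,3,180),f(534,3,180)])
s=least_squares(lambda q:extent(*q,.03)-ring,[.582,.279,.18]);print('ring',s.x,s.fun)
s2=least_squares(lambda q:extent(*q,.18,.03)-ring,[.582,.279]);print('ring z.18',s2.x,s2.fun)
for nm,e,z in(('mouth',(72,488,58,468),.025),('floor',(98,457,87,442),.015)):
    e=np.array([f(e[0],5,205),f(e[1],5,205),f(e[2],5,75),f(e[3],5,75)])
    q=least_squares(lambda q:extent(q[0],q[1],z,q[2])-e,[.58,.32,.0325]);print(nm,q.x,q.fun)
E
```

```text
ring [0.58326801 0.27822645 0.17973647] [-0.03242525  0.03240805  0.036039   -0.04175054]
ring z.18 [0.58324338 0.27840088] [-0.20309606  0.20264927 -0.06809906  0.13299186]
mouth [0.58345121 0.32640929 0.03341864] [ 0.47867229 -0.47818547 -0.45561302  0.4947952 ]
floor [0.58347719 0.32508246 0.02997776] [ 0.35297117 -0.35266083 -0.33778331  0.36275457]
```

```bash
python3 -m crank '0 0.01 0 0; 0 0.025 0 0; 0 0.04 -0.01 0; 0 0.047 -0.03 0; 0 0.047 -0.05 0'; python3 -m crank '0 0 -0.012 0; 0 0 -0.02 0; 0 0 -0.025 0; 0 0 -0.025 0; 0 0 -0.025 0';  python3 - <<'E'
from rig import r
from geo import *
np.set_printoptions(precision=4,suppress=True)
s=r.read_state();c=r.get_calibration('wrist');print(s['tcp_pos'],c['xyz'],s['width'])
np.save('c6.npy',c,allow_pickle=True)
a=r.get_image('wrist')[:,:,::-1];cv2.imwrite("pics/w6.png",a)
a=r.get_image('scene')[:,:,::-1];cv2.imwrite('pics/s6.png',cv2.resize(a[100:260,340:470],None,fx=4.5,fy=3.75,interpolation=cv2.INTER_CUBIC))
E
```

```text
time: 7.5
tcp_pos: [0.5831, 0.3306, 0.0956]
orientation: [-3.132, -0.226, -0.003]
wrist_force: [-1.2, -0.5, -0.7]
width: 0.0599
time: 8.0
tcp_pos: [0.5833, 0.3277, 0.072]
orientation: [-3.133, -0.222, -0.002]
wrist_force: [0.6, -0.1, -0.3]
width: 0.0601
[0.5833 0.3277 0.072 ] [0.572  0.4116 0.2171] 0.06006358410787887
```

View pics/w6.png

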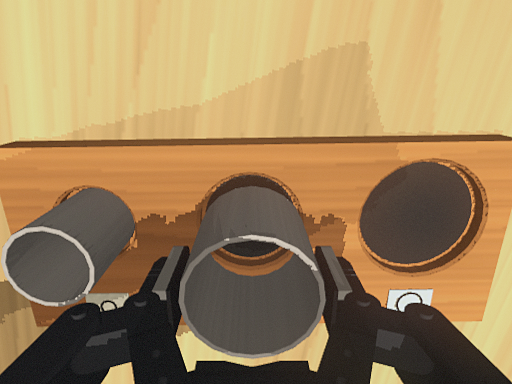

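View pics/s6.png

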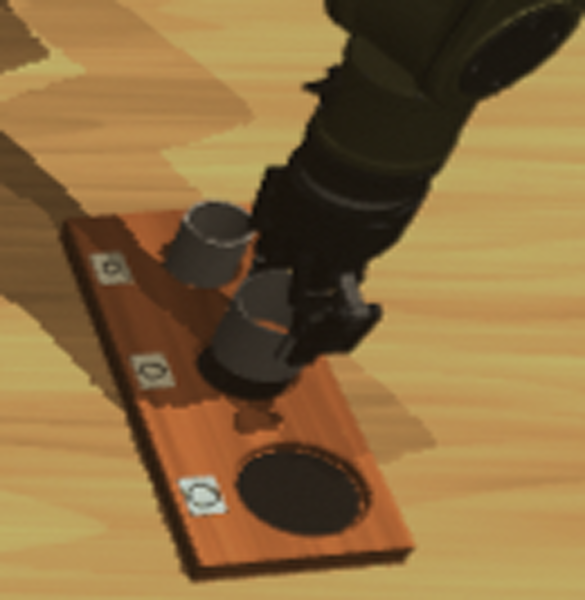

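```bash
python3 - <<'E'
import cv2
a=cv2.imread('pics/w6.png')
cv2.imwrite('pics/w6b.png',cv2.resize(a[160:370,170:340],None,fx=3.5,fy=2.85,interpolation=cv2.INTER_CUBIC))
E
```

```text
(no output)
```

View pics/w6b.png

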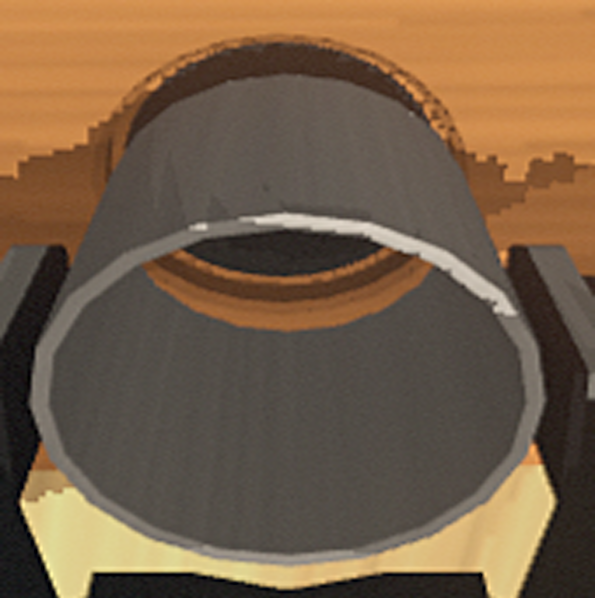

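```bash
python3 - <<'E'
from geo import *
c=np.load('c6.npy',allow_pickle=True).item()
g=lambda u,v:((u+.5)/3.5-.5+170,(v+.5)/2.85-.5+160)
a=plane(c,*g(290,38),.025);b=plane(c,*g(285,300),.025);print('mouth y',a,b,(a+b)/2,a[1]-b[1])
for z in(.044,.046,.048):
  a=plane(c,*g(290,73),z);b=plane(c,*g(287,329),z);print('ring bot',z,a[:2],b[:2],a[1]-.03,b[1]+.0275)
a=plane(c,*g(31,390),.106);b=plane(c,*g(546,390),.106);print('top',(a+b)/2,b[0]-a[0])
a=plane(c,*g(287,213),.106);b=plane(c,*g(287,563),.106);print('top',(a+b)/2,a[1]-b[1])
a=plane(c,*g(110,150),.025);b=plane(c,*g(466,150),.025);print('mouth x',(a+b)/2,b[0]-a[0])
E
```

```text
mouth y [0.5803921  0.35799224 0.025     ] [0.58859742 0.29368536 0.025     ] [0.58449476 0.3258388  0.025     ] 0.06430687633414789
ring bot 0.044 [0.58057424 0.35621076] [0.58832013 0.29823001] 0.32621076158854667 0.32573001437659976
ring bot 0.046 [0.5804753  0.35685007] [0.58813172 0.29953905] 0.32685007031552393 0.3270390534224556
ring bot 0.048 [0.58037636 0.35748938] [0.58794331 0.30084809] 0.3274893790425012 0.3283480924683115
top [0.58408791 0.32880536 0.106     ] 0.05943667004641329
top [0.58416268 0.32695381 0.106     ] 0.0592373996171347
mouth x [0.58373267 0.33207177 0.025     ] 0.06455448011908649
```

```bash
python3 -m crank '0 -0.001 -0.005 0; 0 -0.001 -0.01 0; 0 -0.001 -0.015 0; 0 -0.001 -0.018 0; 0 -0.001 -0.021 0'; python3 -m crank '0 0 -0.002 0; 0 0 -0.004 0; 0 0 -0.006 0; 0 0 -0.008 0; 0 0 -0.009 0'; python3 - <<'E'
from rig import r
print(r.read_state()['wrist_force'],r.read_state()['tcp_pos'])
E
```

```text
time: 8.6
tcp_pos: [0.5826, 0.3264, 0.0497]
orientation: [3.133, 0.222, -0.001]
wrist_force: [-0.7, 0.1, -0.9]
width: 0.0598
time: 9.1
tcp_pos: [0.5829, 0.3265, 0.0418]
orientation: [-3.134, -0.222, -0.0]
wrist_force: [-2.5, -1.1, 6.7]
width: 0.0598
[-2.52447252 -1.07613788  6.67985534] [0.58286433 0.32654026 0.04179497]
```

```bash
python3 -m crank '0 0 0 0; 0 0 0 0; 0 0 0 0; 0 0 0 0; 0 0 0 0' 0.9;python3 -m crank '0 0 0.008 0; 0 0 0.02 0; 0 0 0.035 0; 0 0 0.06 0; 0 0 0.09 0' 1; python3 - <<'E'
from rig import r
from geo import *
c=r.get_calibration('wrist');np.save('c7.npy',c,allow_pickle=True)
a=r.get_image('wrist')[:,:,::-1];cv2.imwrite("pics/w7.png",a)
a=r.get_image('side')[:,:,::-1];cv2.imwrite('pics/b7.png',cv2.resize(a[120:280,130:320],None,fx=4,fy=3.75,interpolation=cv2.INTER_CUBIC))
E
```

```text
time: 9.6
tcp_pos: [0.5828, 0.3265, 0.0413]
orientation: [3.134, 0.222, -0.0]
wrist_force: [-0.1, 0.1, -0.1]
width: 0.0765
time: 10.1
tcp_pos: [0.5823, 0.3262, 0.1324]
orientation: [3.133, 0.222, -0.001]
wrist_force: [0.7, 0.8, 0.5]
width: 0.0854
```

View pics/w7.png

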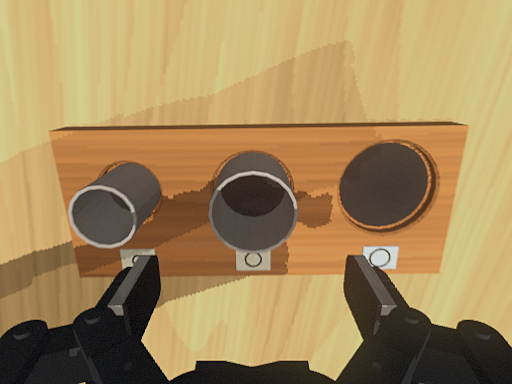

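View pics/b7.png

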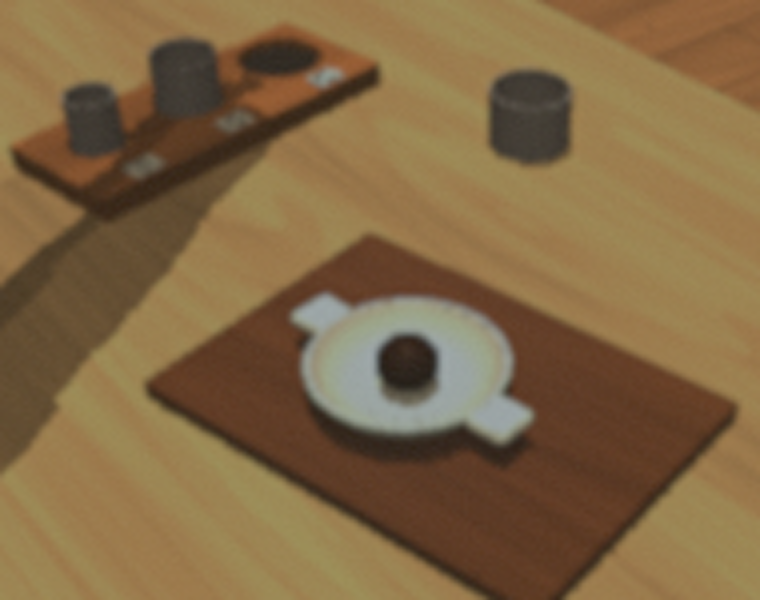

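```bash
python3 - <<'E'
import cv2
a=cv2.imread('pics/w7.png')
cv2.imwrite('pics/w7b.png',cv2.resize(a[140:260,195:310],None,fx=5,fy=5,interpolation=cv2.INTER_CUBIC))
E
```

```text
(no output)
```

View pics/w7b.png

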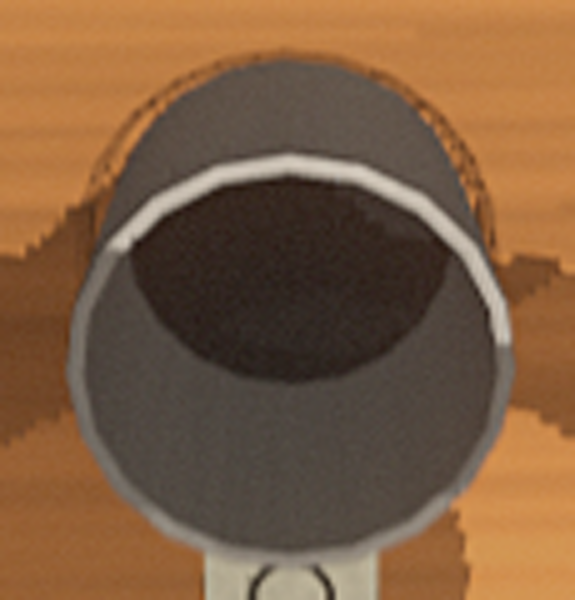

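```bash
python3 - <<'E'
from geo import *
from scipy.optimize import least_squares
c=np.load('c7.npy',allow_pickle=True).item()
def extent(x,y,z,rad):
    t=np.linspace(0,2*np.pi,721);p=proj(c,np.c_[x+rad*np.cos(t),y+rad*np.sin(t),np.full(721,z)])
    return np.r_[p[:,0].min(),p[:,0].max(),p[:,1].min(),p[:,1].max()]
f=lambda v,o:(v+.5)/5-.5+o
e=np.array([f(67,195),f(514,195),f(153,140),f(563,140)])
s=least_squares(lambda q:extent(*q,.03)-e,[.582,.325,.08]);print('ring',s.x,s.fun)
E
```

```text
ring [0.58378395 0.32602956 0.07559705] [ 0.16076651 -0.16076085 -0.1664685   0.182014  ]
```

```bash
python3 -m crank '-0.007 -0.025 0.005 0; -0.02 -0.07 0.01 0; -0.033 -0.115 0.01 0; -0.046 -0.16 0.01 0; -0.059 -0.205 0.01 0' 1; python3 -m crank '-0.012 -0.042 0 0; -0.025 -0.085 0 0; -0.035 -0.12 -0.01 0; -0.041 -0.142 -0.02 0; -0.043 -0.149 -0.04 1'; python3 -m crank '0 0 -0.005 0; 0 0 -0.01 0; 0 0 -0.01 0; 0 0 -0.01 0; 0 0 -0.01 0'; python3 - <<'E'
from rig import r
from geo import *
s=r.read_state();print(s['tcp_pos'])
c=r.get_calibration('wrist');np.save('c8.npy',c,allow_pickle=True)
a=r.get_image('wrist')[:,:,::-1];cv2.imwrite("pics/w8.png",a)
E
```

```text
time: 10.7
tcp_pos: [0.5232, 0.12, 0.1418]
orientation: [3.134, 0.223, 0.002]
wrist_force: [0.6, -0.3, -0.2]
width: 0.0853
time: 11.2
tcp_pos: [0.4813, -0.0298, 0.1026]
orientation: [3.131, 0.245, 0.005]
wrist_force: [0.6, 0.4, 0.0]
width: 0.0857
time: 11.7
tcp_pos: [0.4816, -0.027, 0.0919]
orientation: [3.131, 0.251, 0.002]
wrist_force: [-0.4, -1.0, 0.2]
width: 0.0853
[ 0.48158112 -0.02696315  0.09190829]
```

View pics/w8.png

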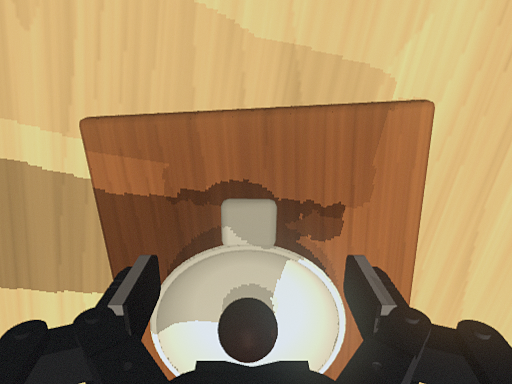

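```bash
python3 - <<'E'
from geo import *
c=np.load('c8.npy',allow_pickle=True).item()
for p in [(249,198),(221,220),(277,220),(249,247)]: print(p,plane(c,*p,.046)[:2])
print('dish x-extents',[(plane(c,u,318,.046)[:2]) for u in (151,346)])
print('ball',plane(c,248,330,.044))
print(proj(c,[[.4816,-.027,.046]]))
E
```

```text
(249, 198) [ 0.47848452 -0.01285757]
(221, 220) [ 0.46307593 -0.03058648]
(277, 220) [ 0.49861194 -0.02488351]
(249, 247) [ 0.48389359 -0.04700245]
dish x-extents [array([ 0.4232647, -0.1148763]), array([ 0.56186752, -0.09271968])]
ball [ 0.49410093 -0.11623539  0.044     ]
[[250.3461237  219.13505405]]
```

```bash
python3 -m crank '-0.001 0.001 -0.015 0; -0.001 0.001 -0.03 0; -0.001 0.001 -0.045 0; -0.001 0.001 -0.06 0; -0.001 0.001 -0.068 0'; python3 -m crank '0 0 -0.003 0; 0 0 -0.003 0; 0 0 -0.003 0; 0 0 -0.003 0; 0 0 -0.003 0' 0.52 25; python3 - <<'E'
from rig import r
from geo import *
s=r.read_state();print(s['tcp_pos'],s['wrist_force'])
a=r.get_image('wrist')[:,:,::-1];cv2.imwrite("pics/w9.png",a)
E
```

```text
time: 12.25
tcp_pos: [0.4795, -0.0262, 0.0226]
orientation: [-3.132, -0.25, 0.001]
wrist_force: [-0.3, -0.2, 0.3]
width: 0.0853
time: 12.75
tcp_pos: [0.4803, -0.0265, 0.0208]
orientation: [3.132, 0.249, 0.002]
wrist_force: [-0.1, 0.1, -0.3]
width: 0.0441
[ 0.48032936 -0.02654886  0.02084674] [-0.06533214  0.11641474 -0.31790391]
```

View pics/w9.png

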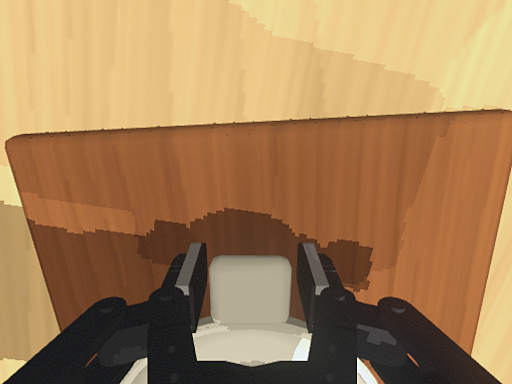

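```bash
python3 -m crank '0 0 0 0; 0 0 0 0; 0 0 0 0; 0 0 0 0; 0 0 0 0' 0.42 25;  python3 -m crank '0 0 0 0; 0 0 0 0; 0 0 0 0; 0 0 0 0; 0 0 0 0' 0.3 80;  python3 -m crank '0 0 0 0; 0 0 0 0; 0 0 0 0; 0 0 0 0; 0 0 0 0' 0.2 110; python3 - <<'E'
from rig import r
from geo import *
a=r.get_image('side')[:,:,::-1];cv2.imwrite('pics/b10.png',cv2.resize(a[120:280,130:320],None,fx=4,fy=3.75,interpolation=cv2.INTER_CUBIC))
E
```

```text
time: 13.3
tcp_pos: [0.4799, -0.0265, 0.0204]
orientation: [-3.132, -0.249, -0.0]
wrist_force: [-0.6, 1.3, 3.6]
width: 0.0359
time: 13.8
tcp_pos: [0.4798, -0.0264, 0.0206]
orientation: [-3.132, -0.25, -0.0]
wrist_force: [-0.8, 0.8, 5.9]
width: 0.0346
time: 14.3
tcp_pos: [0.4799, -0.0264, 0.0207]
orientation: [-3.132, -0.25, -0.0]
wrist_force: [-1.4, 0.9, 7.3]
width: 0.0343
```

View pics/b10.png

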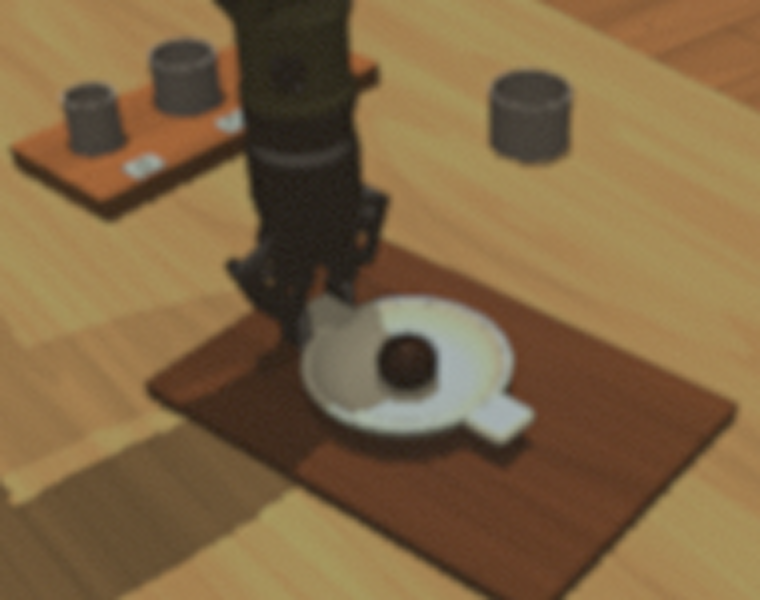

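```bash
python3 -m crank '0 0 0.0005 0; 0 0 0.0015 0; 0 0 0.003 0; 0 0 0.005 0; 0 0 0.007 0';  python3 -m crank '0 0 0.002 0; 0 0 0.004 0; 0 0 0.0055 0; 0 0 0.0065 0; 0 0 0.007 0' ; python3 - <<'E'
from rig import r
from geo import *
print(r.read_state()['wrist_torque'])
a=r.get_image('wrist')[:,:,::-1];cv2.imwrite("pics/w11.png",a)
a=r.get_image('side')[:,:,::-1];cv2.imwrite('pics/b11.png',cv2.resize(a[120:280,130:320],None,fx=4,fy=3.75,interpolation=cv2.INTER_CUBIC))
E
```

```text
time: 14.85
tcp_pos: [0.4791, -0.0263, 0.0269]
orientation: [-3.131, -0.249, 0.002]
wrist_force: [0.4, -0.4, -3.2]
width: 0.0339
time: 15.35
tcp_pos: [0.4799, -0.0265, 0.0344]
orientation: [3.132, 0.249, 0.0]
wrist_force: [0.7, 0.4, -3.5]
width: 0.0338
[ 0.24057535  0.04396617 -0.04229824]
```

View pics/b11.png

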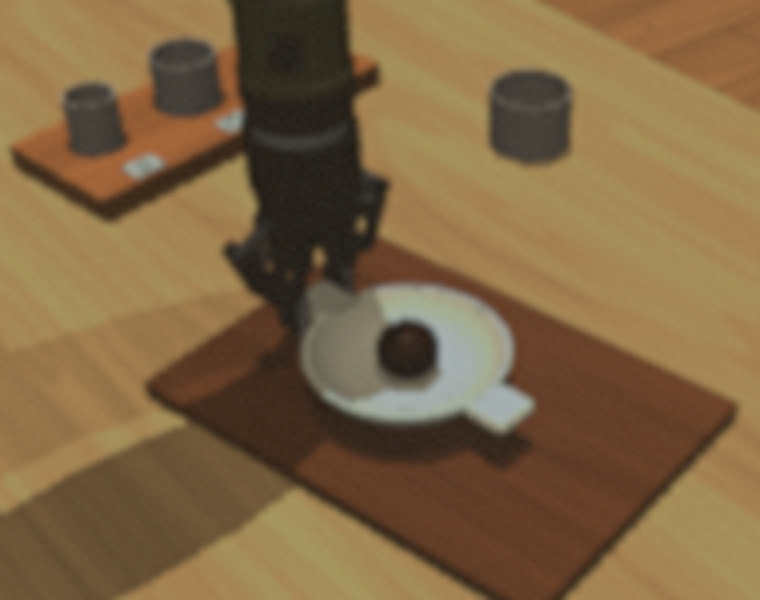

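View pics/w11.png

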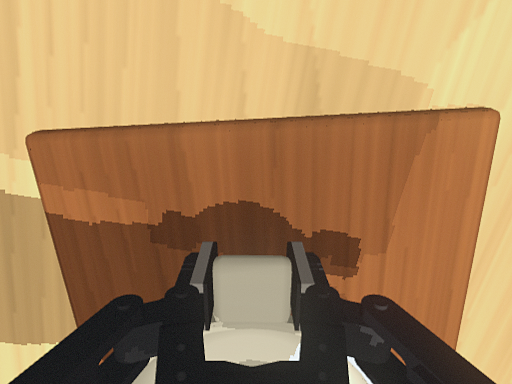

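```bash
python3 -m crank '0 0 0.002 0; 0 0 0.006 0; 0 0 0.012 0; 0 0 0.019 0; 0 0 0.027 0';  python3 -m crank '0 0 0.009 0; 0 0 0.018 0; 0 0 0.027 0; 0 0 0.036 0; 0 0 0.045 0' ;  python3 -m crank '0 0 0.008 0; 0 0 0.015 0; 0 0 0.021 0; 0 0 0.025 0; 0 0 0.028 0'; python3 - <<'E'
from rig import r
from geo import *
s=r.read_state();print(s['wrist_torque'],s['tcp_pos'],s['joint_pos'])
a=r.get_image('side')[:,:,::-1];cv2.imwrite('pics/b12.png',cv2.resize(a[120:280,130:320],None,fx=4,fy=3.75,interpolation=cv2.INTER_CUBIC))
a=r.get_image('scene')[:,:,::-1];cv2.imwrite('pics/s12.png',cv2.resize(a[90:230,170:320],None,fx=5,fy=4.25,interpolation=cv2.INTER_CUBIC))
E
```

```text
time: 15.95
tcp_pos: [0.4799, -0.0265, 0.062]
orientation: [3.132, 0.249, 0.0]
wrist_force: [0.7, -0.2, -2.9]
width: 0.0337
time: 16.45
tcp_pos: [0.4798, -0.0265, 0.1071]
orientation: [3.132, 0.249, 0.0]
wrist_force: [-0.2, -0.2, -3.0]
width: 0.0341
time: 16.95
tcp_pos: [0.4798, -0.0265, 0.1346]
orientation: [-3.132, -0.249, -0.0]
wrist_force: [0.6, -0.2, -3.6]
width: 0.0338
[0.32831294 0.04385894 0.05563361] [ 0.47981133 -0.02650081  0.13458981] [-5.51841147e-02  2.50048027e-01 -4.19226601e-01  9.01515066e-01
  1.26664167e-05  1.35660770e+00]
```

View pics/b12.png

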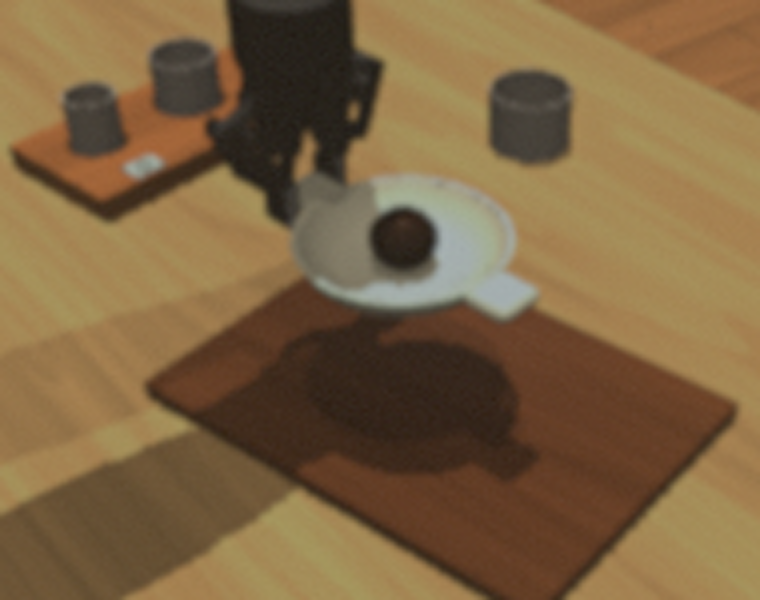

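View pics/s12.png

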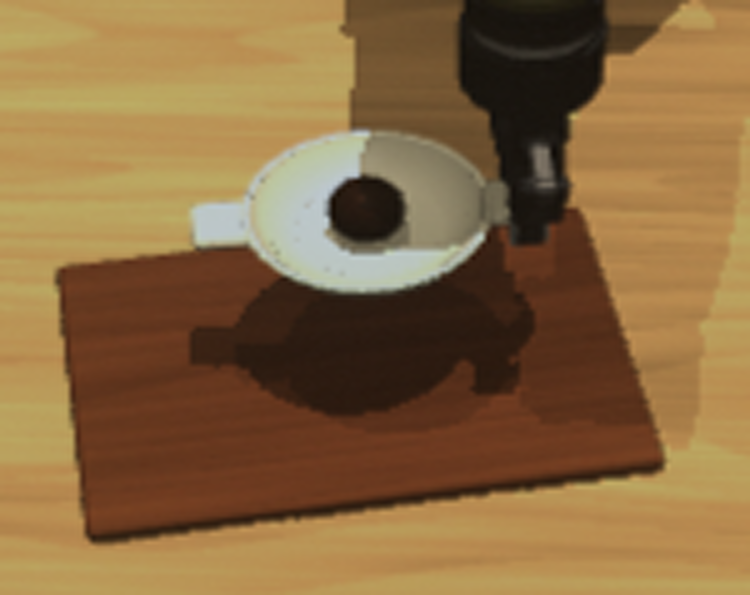

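```bash
python3 - <<'E'
from rig import r
from geo import *
c=r.get_calibration('scene');d=r.get_calibration('side')
def pr(z,dx=0):
    u=np.array([np.cos(np.radians(98.6)),np.sin(np.radians(98.6)),0])
    n=np.array([u[1],-u[0],0]);ctr=np.array([.4935+dx,-.1125,z])-0*u
    return [ctr-98*u+18*n*0, ctr-.098*u]
u=np.array([np.cos(np.radians(98.6)),np.sin(np.radians(98.6)),0]);n=np.array([u[1],-u[0],0])
for z in(.046,.150,.160,.170):
    ctr=np.array([.493,-.113,z]);P=[ctr-.098*u]
    a=proj(c,P);b=proj(d,P)
    print(z,'scene crop',[(((x-170+.5)*5-.5).round(),((y-90+.5)*4.25-.5).round()) for x,y in a],'side crop',[(((x-130+.5)*4-.5).round(),((y-120+.5)*3.75-.5).round()) for x,y in b])
E
```

```text
0.046 scene crop [(np.float64(209.0), np.float64(328.0))] side crop [(np.float64(519.0), np.float64(424.0))]
0.15 scene crop [(np.float64(192.0), np.float64(230.0))] side crop [(np.float64(523.0), np.float64(308.0))]
0.16 scene crop [(np.float64(191.0), np.float64(220.0))] side crop [(np.float64(524.0), np.float64(295.0))]
0.17 scene crop [(np.float64(189.0), np.float64(209.0))] side crop [(np.float64(524.0), np.float64(283.0))]
```

```bash
python3 - <<'E'
import numpy as np
C0=np.array([.493,-.112]);C1=np.array([.508,-.127]);t0=98.9;dt=93;rho=.0865
N=40;s=np.linspace(0,1,N+1);m=10*s**3-15*s**4+6*s**5
P=C0+np.outer(m,C1-C0)+rho*np.c_[np.cos(np.radians(t0+dt*m)),np.sin(np.radians(t0+dt*m))]
A=dt*m
P=np.round(P-P[0],4);A=np.round(A,1)
for k in range(0,N,5):
    print('; '.join('%.4f %.4f 0 %.1f'%(*(P[i]-P[k]),A[i]-A[k]) for i in range(k+1,k+6)))
E
```

```text
-0.0000 -0.0000 0 0.0; -0.0001 -0.0000 0 0.1; -0.0005 -0.0001 0 0.3; -0.0011 -0.0003 0 0.8; -0.0020 -0.0006 0 1.5
-0.0013 -0.0005 0 1.0; -0.0030 -0.0011 0 2.3; -0.0051 -0.0019 0 3.9; -0.0076 -0.0030 0 5.8; -0.0106 -0.0044 0 8.1
-0.0032 -0.0018 0 2.6; -0.0068 -0.0039 0 5.6; -0.0107 -0.0065 0 8.8; -0.0147 -0.0097 0 12.3; -0.0189 -0.0133 0 16.0
-0.0041 -0.0042 0 3.9; -0.0082 -0.0088 0 8.0; -0.0120 -0.0140 0 12.2; -0.0156 -0.0196 0 16.5; -0.0188 -0.0255 0 20.9
-0.0028 -0.0063 0 4.4; -0.0052 -0.0127 0 8.7; -0.0071 -0.0192 0 12.9; -0.0085 -0.0257 0 17.0; -0.0095 -0.0321 0 20.9
-0.0005 -0.0061 0 3.7; -0.0007 -0.0118 0 7.2; -0.0006 -0.0172 0 10.4; -0.0003 -0.0221 0 13.4; 0.0002 -0.0264 0 16.0
0.0006 -0.0039 0 2.3; 0.0012 -0.0071 0 4.2; 0.0017 -0.0098 0 5.8; 0.0023 -0.0119 0 7.1; 0.0027 -0.0135 0 8.1
0.0003 -0.0012 0 0.7; 0.0005 -0.0019 0 1.2; 0.0006 -0.0023 0 1.4; 0.0006 -0.0025 0 1.5; 0.0006 -0.0025 0 1.5
```

```bash
python3 -m crank '0 0 0 0; -0.0001 0 0 0.1; -0.0005 -0.0001 0 0.3; -0.0011 -0.0003 0 0.8; -0.002 -0.0006 0 1.5'
python3 -m crank '-0.0013 -0.0005 0 1; -0.003 -0.0011 0 2.3; -0.0051 -0.0019 0 3.9; -0.0076 -0.003 0 5.8; -0.0106 -0.0044 0 8.1'
python3 -m crank '-0.0032 -0.0018 0 2.6; -0.0068 -0.0039 0 5.6; -0.0107 -0.0065 0 8.8; -0.0147 -0.0097 0 12.3; -0.0189 -0.0133 0 16'
python3 - <<'E'
from rig import r
from geo import *
a=r.get_image('scene')[:,:,::-1];cv2.imwrite('pics/s13.png',cv2.resize(a[90:230,170:320],None,fx=5,fy=4.25,interpolation=cv2.INTER_CUBIC))
E
```

```text
time: 17.55
tcp_pos: [0.4777, -0.0271, 0.1342]
orientation: [3.128, 0.292, -0.0]
wrist_force: [-0.0, -0.6, -3.5]
width: 0.0344
time: 18.05
tcp_pos: [0.467, -0.0316, 0.1343]
orientation: [3.099, 0.515, -0.0]
wrist_force: [0.6, -0.0, -3.9]
width: 0.0342
time: 18.55
tcp_pos: [0.4479, -0.045, 0.1343]
orientation: [2.997, 0.943, -0.0]
wrist_force: [-0.1, 0.6, -3.1]
width: 0.034
```

View pics/s13.png

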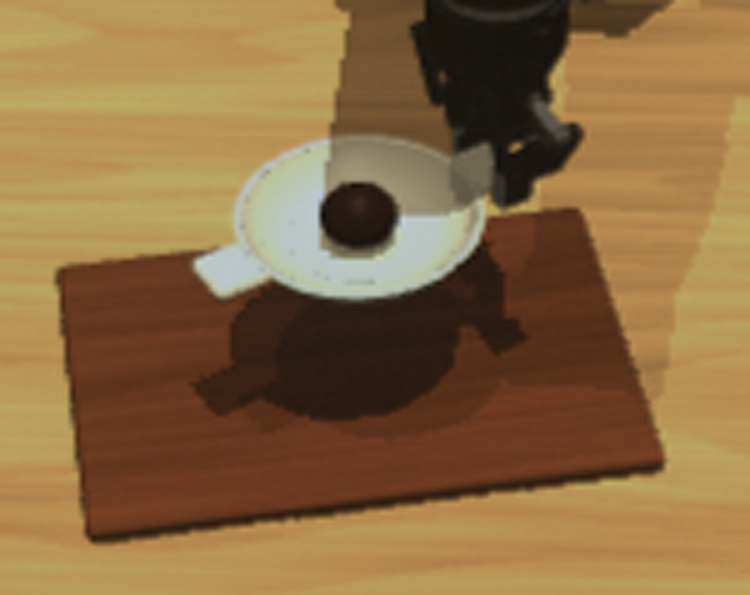

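```bash
python3 -m crank '-0.0041 -0.0042 0 3.9; -0.0082 -0.0088 0 8; -0.012 -0.014 0 12.2; -0.0156 -0.0196 0 16.5; -0.0188 -0.0255 0 20.9'
python3 -m crank '-0.0028 -0.0063 0 4.4; -0.0052 -0.0127 0 8.7; -0.0071 -0.0192 0 12.9; -0.0085 -0.0257 0 17; -0.0095 -0.0321 0 20.9'
python3 -m crank '-0.0005 -0.0061 0 3.7; -0.0007 -0.0118 0 7.2; -0.0006 -0.0172 0 10.4; -0.0003 -0.0221 0 13.4; 0.0002 -0.0264 0 16'
python3 -m crank '0.0006 -0.0039 0 2.3; 0.0012 -0.0071 0 4.2; 0.0017 -0.0098 0 5.8; 0.0023 -0.0119 0 7.1; 0.0027 -0.0135 0 8.1'
python3 -m crank '0.0003 -0.0012 0 0.7; 0.0005 -0.0019 0 1.2; 0.0006 -0.0023 0 1.4; 0.0006 -0.0025 0 1.5; 0.0006 -0.0025 0 1.5'
python3 - <<'E'
from rig import r
from geo import *
s=r.read_state();M=R.from_rotvec(s['orientation']).as_matrix();print('yaw',np.degrees(np.arctan2(M[1,0],M[0,0])),s['tcp_pos'],s['wrist_torque'])
a=r.get_image('scene')[:,:,::-1];cv2.imwrite('pics/s14.png',cv2.resize(a[90:230,170:320],None,fx=5,fy=4.25,interpolation=cv2.INTER_CUBIC))
a=r.get_image('side')[:,:,::-1];cv2.imwrite('pics/b14.png',cv2.resize(a[120:280,130:320],None,fx=4,fy=3.75,interpolation=cv2.INTER_CUBIC))
E
```

```text
time: 19.1
tcp_pos: [0.4291, -0.0705, 0.1343]
orientation: [2.777, 1.47, -0.001]
wrist_force: [0.5, 0.3, -3.9]
width: 0.0343
time: 19.6
tcp_pos: [0.4196, -0.1028, 0.1343]
orientation: [2.464, 1.948, -0.001]
wrist_force: [-0.1, -0.4, -3.9]
width: 0.0339
time: 20.1
tcp_pos: [0.4198, -0.1293, 0.1343]
orientation: [2.17, 2.271, -0.002]
wrist_force: [-0.2, 0.4, -3.9]
width: 0.0341
time: 20.6
tcp_pos: [0.4228, -0.1425, 0.1343]
orientation: [2.005, 2.418, -0.001]
wrist_force: [0.1, -0.6, -3.4]
width: 0.0339
time: 21.1
tcp_pos: [0.4235, -0.1448, 0.1343]
orientation: [-1.975, -2.443, 0.0]
wrist_force: [0.0, -0.0, -2.5]
width: 0.0338
yaw 102.11133343249125 [ 0.42349933 -0.1447941   0.13429981] [-0.04869603  0.30264855 -0.04094359]
```

View pics/s14.png

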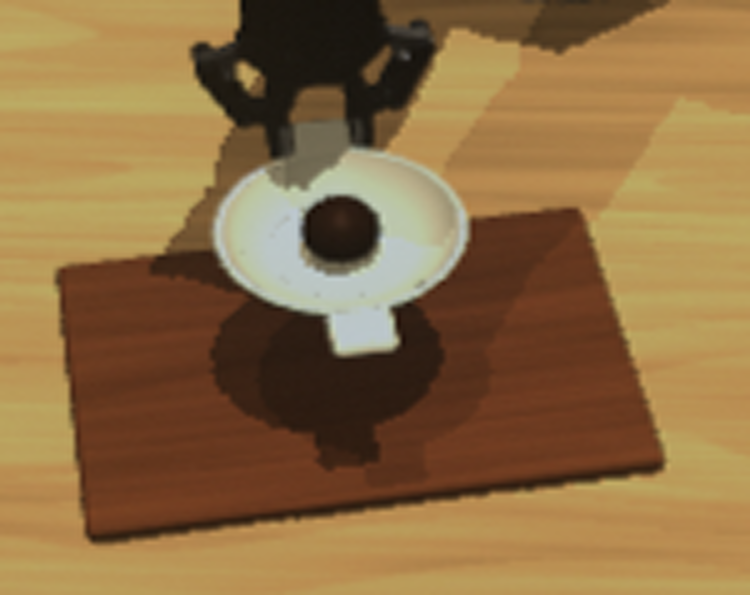

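View pics/b14.png

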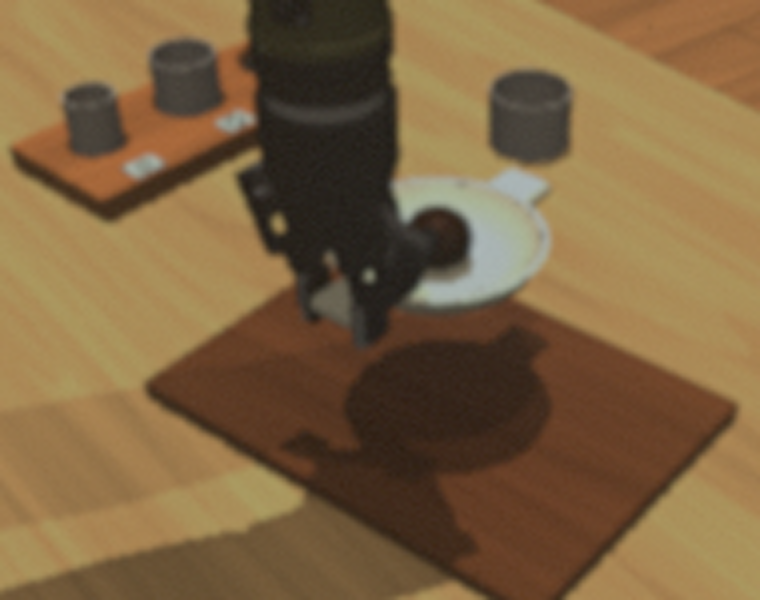

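```bash
python3 -m crank '0 0 0 0; 0 0 0 0; 0 0 0 0; 0 0 0 0; 0 0 0 0'; python3 - <<'E'
from rig import r
from geo import *
from scipy.optimize import least_squares
c=r.get_calibration('scene')
g=lambda u,v:((u+.5)/5-.5+170,(v+.5)/4.25-.5+90)
def extent(x,y,z,rad):
    t=np.linspace(0,2*np.pi,721);p=proj(c,np.c_[x+rad*np.cos(t),y+rad*np.sin(t),np.full(721,z)])
    return np.r_[p[:,0].min(),p[:,0].max(),p[:,1].min(),p[:,1].max()]
a=g(214,148);b=g(468,315);e=np.array([a[0],b[0],a[1],b[1]])
s=least_squares(lambda q:extent(*q,.07)-e,[.5,-.12,.16]);print('dish',s.x,s.fun)
print('ball',plane(c,*g(340,229),.158))
f=plane(c,*g(367,353),.160);n=plane(c,*g(319,127),.160);print('ears',f,n,np.degrees(np.arctan2(f[1]-n[1],f[0]-n[0])))
a=r.get_image('scene')[:,:,::-1];cv2.imwrite('pics/s15.png',cv2.resize(a[90:230,170:320],None,fx=5,fy=4.25,interpolation=cv2.INTER_CUBIC))
a=r.get_image('wrist')[:,:,::-1];cv2.imwrite('pics/w15.png',a)
s=r.read_state();print(s['time'],s['tcp_pos'])
E
```

```text
time: 21.7
tcp_pos: [0.4235, -0.1448, 0.1343]
orientation: [-1.975, -2.443, 0.0]
wrist_force: [0.9, -0.6, -3.6]
width: 0.0342
dish [ 0.51945479 -0.12541308  0.1674374 ] [-0.22108798  0.22098225  0.30305424 -0.28286197]
ball [ 0.51142585 -0.12679507  0.158     ]
ears [ 0.61383617 -0.1063463   0.16      ] [ 0.42211452 -0.14424468  0.16      ] 11.181728279137978
21.8 [ 0.42349555 -0.14483177  0.13429318]
```

View pics/s15.png

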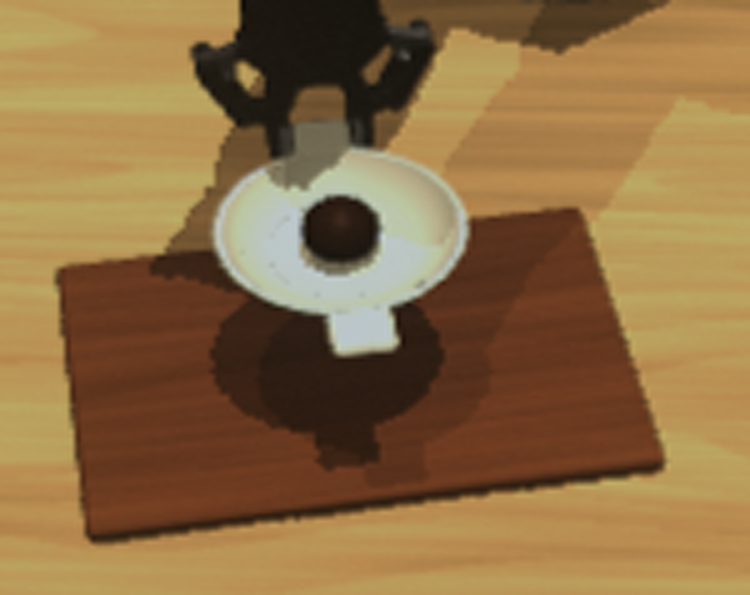

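View pics/w15.png

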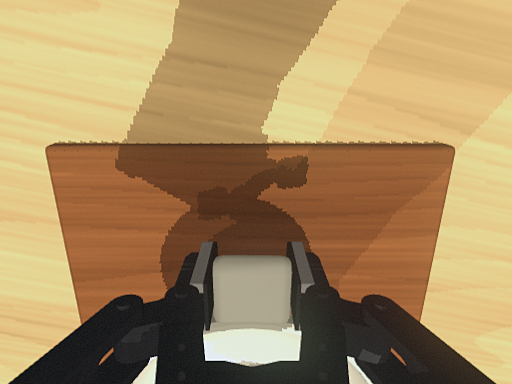

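```bash
python3 - <<'E'
from rig import r
from geo import *
c=r.get_calibration('scene');g=lambda u,v:((u+.5)/5-.5+170,(v+.5)/4.25-.5+90)
print(plane(c,*g(341,231),.158), r.read_state()['width'],abs(r.read_state()['joint_vel']).max())
r.sign_off()
E
```

```text
[ 0.51312722 -0.12613898  0.158     ] 0.03383801772142007 0.0013258235852513234
the job is handed in; nothing more can be done
```

The ring is back in its own recess, and the dish is being held over the middle of the board for the other person to take. I handed the job in at about 22 s of the 61 s allowed; no verdict is reported.

**Ring:** I lifted it straight up, set it in the middle recess and let go. The wrist camera put its top at about 75.6 mm, against 75 mm expected when fully down. Its centre measured within about 1 mm of the recess centre.

**Dish:** I took it by the ear on the robot's left with a 110 N grip. I lifted it about 11.4 cm, then turned it 93° about its own centre over 4 s.

**Last checks:**
- The free ear points away from the robot, and the ears lie about 1° off the board's x axis.
- The dish centre is within about 5 mm of the board's middle.
- The ball is about 2 mm from the dish centre.
- Two pictures taken 0.6 s apart look the same, and the joints were at rest.

**Disagreements:**
- **Dish position:** fitting the dish's rim with its height left free gave a point about 8 mm further out and 7 mm higher than the other measurements. I put that down to a weak fit from a single camera.
- **Tilt:** the free ear looks slightly low, which I read as a tilt of roughly 1–2°, against the 5° limit. I did not measure the tilt directly.
- **Bystanders:** I only saw the other rings, the jug and the shaker in passing and did not measure them. The two other rings look unmoved in the pictures, and no move went near the jug or the shaker.

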